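# Hold a lamp seated in the bayonet test socket

### The arm

A 6-joint arm with a two-finger parallel gripper is mounted at the origin on a cart in front of the work surface, level with it; the furniture and walls round the work are solid. World frame = base frame: x ahead of the robot, y to its left, z up, the work surface at z = 0. Lengths are in mm, angles in rad, forces in N, time in s.
With the tool pointing down it reaches from about 275 to 750 mm from the base axis. Payload 10.2 kg.
Tool frame: the origin (TCP) lies at the very end of the fingers, on their centre line; the grasp point (between the pads) lies 19 mm behind it; z points along the fingers, y is the line along which they close (so a half turn about z gives the same grasp; the last joint's range is limited). The gripper opens to 85 mm and grips with 20 to 120 N. Pads are 22 mm wide; open, the fingers measure 114 mm over their backs; the gripper's body (76 mm by 85 mm) begins 54 mm behind the grasp point. The pads swing forward as they close: fully open they stand 13 mm farther back than shut.
Start: joints at [-1.372, 0.313, 1.498, -0, 1.331, -0.223], TCP at [214.925, -478.997, 231.294] pointing down, gripper open.
Joint ranges: [-2.94, 2.94], [-0.97, 2.17], [0.19, 2.56], [-1.23, 4.37], [0.02, 3.11], [-2.88, 2.88]. Speed limits (rad/s): [2.39, 2.39, 3.01, 3.14, 3.14, 3.14].

### API

Orientations are given as a unit quaternion [w, x, y, z].
In Python, from rig import telemetry, optics, ctrl gives the robot as it stands.
- The arm moves only by the tool servo_tool, never from a script. Its argument "deltas" is a list of rows, each a list of 3 entries, a list of its own where there are three numbers: the shift along the tool's x, y, z in units of 20 cm (1.0 is 20 cm), then the turn, a rotation vector about the tool's x, y, z in units of 90 degrees (1.0 is 90 degrees), then the opening, from 0 (shut) to 1 (fully open). A call has 1 to 8 rows; each row shifts and turns the commanded pose from where the row before left it, along the tool's axes as they then stand; what a row does not reach is not made up. A row lasts 1/10 s, in which the tool goes at most 50 mm and 8.59 degrees, less where a joint would pass 70% of its speed; a pose out of reach is approached as far as the arm can. A call with a number of a shift or a turn outside -1 to 1 is refused whole. A call with a gripper value outside its range is refused whole. The fingers move at their own pace and stop on an object; "squeeze" is the grip in N (left out, the last holds). Time passes only in rows, so rows that do not move let the fingers close. It gives the time, the measured TCP pose, the force, the opening and the grip force at its end, in the units of the state.
- telemetry.sense(): the state, without advancing time (a new reading comes with each control period).
- optics.capture(name): name is "side" or "top"; returns the picture (384x512x3 uint8, blue, green, red); there is no depth.
- optics.camera_model(name): a dict with "vfov" (degrees; the focal length in pixels is half the picture's height over the tangent of half this angle, whatever the lens; pixels are square), "cx", "cy" (the principal point, pixels), "dist" ([k1, k2, p1, p2, k3] as OpenCV has them; the pictures are not rectified), "R" (3x3) and "t" (3): a world point X has camera coordinates R X + t. Camera axes: x right, y down, z forward; pixel columns grow to the right and rows downward; lengths in mm; the calibration is good to about 2 mm. A picture is of the moment at which its call begins. camera_model takes no time and is no camera call.
- ctrl.finish_job(): hands the job in; it is judged then, once.
The state is a dict: "time_s": time; "joints": joint angles; "dq": joint speeds; "tau": joint torques, N m; "eef_pos": TCP position; "ee_rot": TCP orientation; "force": force on the tool from outside, world axes, zero at the start; "wrist_torque": the same for the moment, N m; "grip_width": opening from 0.0 (shut) to 1.0 (fully open); "grip_force": force on a finger pad.
Only numpy, scipy, OpenCV 4.12 (cv2) and the standard library are available. Lean on these libraries where they do the work, as an engineer would, in place of code of your own. Each camera call takes 0.05 s, during which the arm holds its last target. There are 200 camera calls.

### The job

Take the lamp with the domed lens out of the rack and fit it in the bayonet test socket: lugs in through the notches, push it down against the spring and give it a quarter turn clockwise, seen from above, to the stop. The socket only makes contact while the lamp is held fully down, so finish still gripping the lamp and pressing it home, its flange flat on the socket's top; leave the flat-topped blanking plug in the rack and the things lying about where they are.

Things in the scene. Friction and masses are not known exactly. Their poses are not given: they have to be found in the camera images.
- lamp: Grey test lamp with a white domed lens, 82 mm tall, 0.12 kg, upright in either slot of the rack. Origin: centre of the stem's tip (lowest point), z up. Steel stem, diameter 22, z = 0 to 22, tip tapered to 16 over 4 mm. Two lugs 5 mm thick at z = 7 to 12 reach 17 mm from the axis along +x and -x. A half turn about z makes no difference. Axes shared by its points.
- lamp_grip (a point): Middle of the lamp's grip block, 45 mm above the stem's tip. The block goes from 27 to 63 mm above the tip, 44 long in lamp x, 30 wide in lamp y: grip it across the 30 mm. On it a rim of diameter 29 to 66 mm and the lens of diameter 25 to 82 mm.
- lamp_flange (a point): Centre of the underside of the lamp's round flange (diameter 44, 5 mm thick), 22 mm above the stem's tip.
- lamp_lug (a point): Outer end of the lamp's +x lug, 17 mm from the axis and 9.5 mm above the stem's tip; the other lug lies opposite.
- blank: Blanking plug in the rack's other slot: the same stem, lugs, flange and block (flat top at z = 63), but no lens. Same origin and axes as the lamp. Leave it there.
- rack: Fixed black rack, 72 (x) by 196 (y) by 30 mm high, origin at the centre of its underside. Two slots right through it, 40 mm in x by 26 in y, at y = -55 and y = +55. Fittings stand in them, flange resting on the rack's top, lugs roughly along the rack's x; lift straight up by 25 mm or more to clear it.
- socket: Fixed grey test socket with aluminium top, origin at the centre of its underside, z up; housing 72 x 72, base 96 x 84, top face 50 mm high. Lugs below the top (flange less than 5 mm above the top face), the lamp turns clockwise seen from above by 90 degrees to stops, where lamp x lies along socket y; the other way is blocked. Let go, a turned lamp springs up 5 mm.
- socket_mouth (a point): Centre of the keyhole on the socket's top face; axes as socket. The keyhole in the 5 mm thick top: a round hole of diameter 25 and, along socket +x and -x, notches 9 mm wide reaching 19 mm from the axis. The lugs go down through the notches: lamp x along socket x, either way round.
- plunger (a joint): Depth of the sprung contact in the socket, m: 0 at rest (top 14 mm below the top face; the stem meets it with the flange 8 mm above the face), 0.003 for a turned lamp let go, 0.008 with the flange fully down on the face. It pushes up with 3 N at 0 and 10 N at 0.008.
- pcb: Small green circuit board, 35 x 60 x 10 mm, lying loose on the table; leave it. Origin at the centre of its underside.
- battery_1: AA cell, 14 x 51 x 14 mm, lying loose; leave it. Origin at the centre of its underside.
- driver: Screwdriver with a black handle, 26 x 190 x 25 mm, lying loose; leave it. Origin at the centre of its underside.
Things that resemble listed ones, but are neither listed nor needed, are in the scene too. What is shaped like the lamp but purple is not meant.

How it is judged:
By the outcome, as a careful person would: the job done as asked, in the order asked, and still so for the second after the job is handed in, while the arm keeps its last pose, push and grip.
It also fails if it takes over 43 s, if anything falls off the work surface, if the arm or the gripper's body presses on something with over 40 N, if the wrist force passes 120 N, or if a joint passes its speed limit or range.

## Working session

There is one attempt and no reset: what is moved stays moved. The work goes in short steps, Python scripts to look and compute and a tool call to move; the robot and the scene stay as the last step left them, time stands still between calls to the robot, and variables do not carry over. Pictures are saved under pics/ and viewed, at most 10 in all, crops included, and the job is handed in when it is done.

Besides the shell and the picture viewer there is one more tool, called as name([rows], argument=value, ...), one row to a line, values as JSON. servo_tool: Moves the arm, as the interface text tells. Its arguments: {"type":"object","properties":{"deltas":{"type":"array"},"squeeze":{"type":"number"}},"required":["deltas"]}

```bash
mkdir -p pics
cat > h.py <<'E'
import numpy as np,cv2
from rig import telemetry,optics,ctrl
def cam(n):
    m=optics.camera_model(n); f=192/np.tan(np.radians(m["vfov"])/2)
    K=np.array([[f,0,m["cx"]],[0,f,m["cy"]],[0,0,1.]]); return K,np.array(m["dist"],float),np.array(m["R"]),np.array(m["t"],float)
def ray(n,uv):
    K,d,R,t=cam(n); p=cv2.undistortPoints(np.array([[uv]],float),K,d)[0,0]
    v=R.T@np.array([p[0],p[1],1]); return -R.T@t,v/np.linalg.norm(v)
def plane(n,uv,z):
    o,v=ray(n,uv); return o+v*(z-o[2])/v[2]
def tri(a,ua,b,ub):
    o1,v1=ray(a,ua);o2,v2=ray(b,ub)
    s=np.linalg.lstsq(np.c_[v1,-v2],o2-o1,rcond=None)[0]
    p,q=o1+s[0]*v1,o2+s[1]*v2; return (p+q)/2,np.linalg.norm(p-q)
def proj(n,X):
    K,d,R,t=cam(n); return cv2.projectPoints(np.array([X],float).reshape(-1,1,3),cv2.Rodrigues(R)[0],t,K,d)[0].reshape(-1,2)
E
python3 - <<'E'
from h import *
for n in("side","top"):
    im=optics.capture(n); cv2.imwrite(f"pics/{n}0.png",im)
    K,d,R,t=cam(n); print(n,(-R.T@t).round(),R[2].round(2),K[0,0].round())
    cv2.imwrite(f"pics/{n}0b.png",cv2.resize(im,(800,600),interpolation=cv2.INTER_CUBIC))
s=telemetry.sense();print(s)
E
```

```text
side [ 608. -758.  461.] [-0.06  0.88 -0.48] 398.0
top [497.  -4. 942.] [ 0.04 -0.02 -1.  ] 430.0
{'time_s': 0.1, 'joints': array([-1.37239850e+00,  3.13378147e-01,  1.49834819e+00, -1.78280625e-06,
        1.33097794e+00, -2.23412683e-01]), 'dq': array([-0.00037022, -0.00274578, -0.00230401,  0.00030484,  0.00079084,
        0.00123158]), 'tau': array([ 2.02433373e-03, -4.12898648e+01, -2.60143358e+01, -2.03914296e-04,
        3.02622546e-03,  4.89475234e-07]), 'eef_pos': array([ 214.87973929, -478.77002741,  230.80529758]), 'ee_rot': array([-5.55779388e-04,  9.77841609e-01,  2.09345359e-01,  6.08588998e-06]), 'force': array([-0.49730181,  0.35178968, -0.27608035]), 'wrist_torque': array([ 0.00162985, -0.02207359, -0.05301751]), 'grip_force': 0.0, 'grip_width': 0.9975590448468743}
```

View pics/side0b.png

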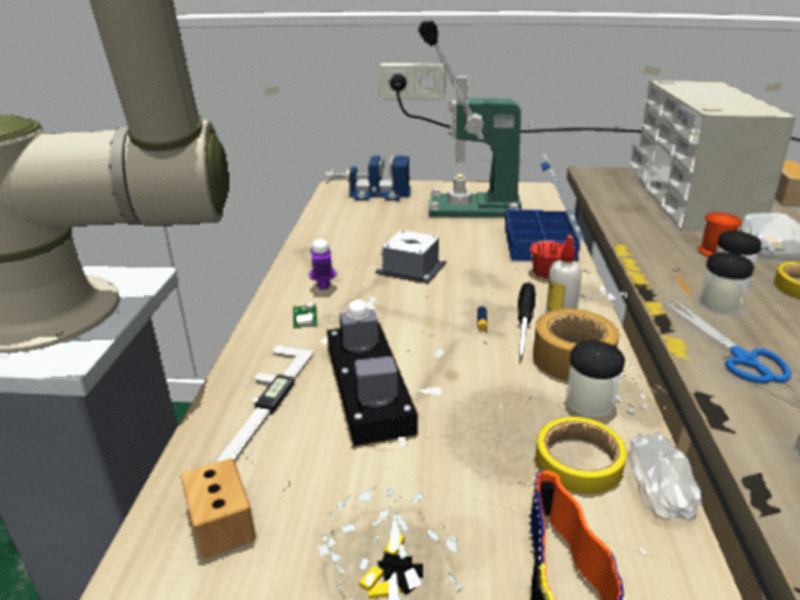

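View pics/top0b.png

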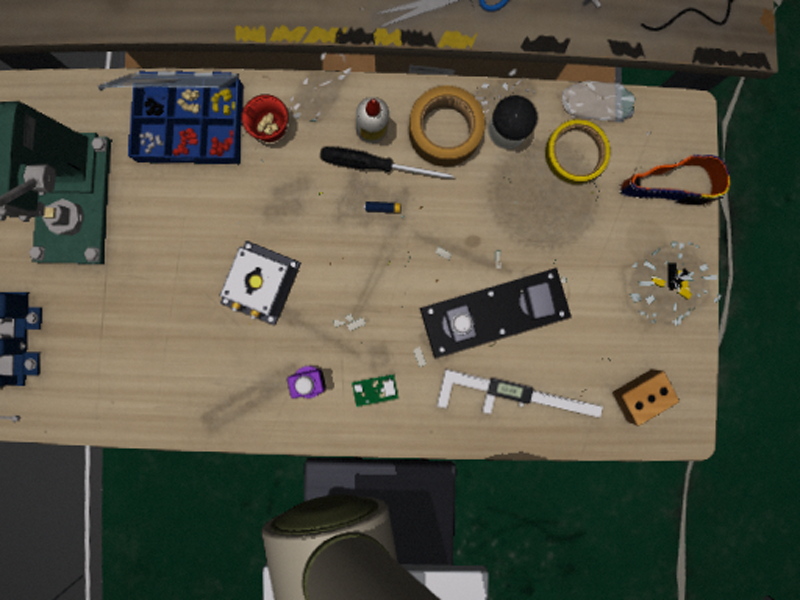

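The side view shows the lamp at about (359,330), the blank at (377,380), the socket at (411,255) and a purple decoy at (321,262). In the top view the lamp is at (460,323), the blank at (540,300), the socket keyhole at (256,282) and the purple one at (307,382). All positions are in 800x600 pixels. The grey fitting with the white dome fits the description. I'll enlarge to confirm and measure.

Run:
```python
from h import *
T=cv2.imread("pics/top0.png");S=cv2.imread("pics/side0.png")
def big(im,x,y,w,h,k): return cv2.resize(im[y:y+h,x:x+w],None,fx=k,fy=k,interpolation=cv2.INTER_CUBIC)
a=big(T,260,165,110,70,4);b=big(T,135,145,65,70,4)
c=big(S,200,135,90,150,3)
o=np.zeros((600,800,3),np.uint8);o[:280,:440]=a;o[290:570,:260]=b;o[:450,450:720]=c
cv2.imwrite("pics/crop1.png",o)
# rack mask in top
def blobs(m,n,amin=20):
    cs,_=cv2.findContours(m,cv2.RETR_EXTERNAL,cv2.CHAIN_APPROX_NONE)
    for q in cs:
        if cv2.contourArea(q)>amin: print(n,cv2.contourArea(q),[np.round(v,1) for v in cv2.minAreaRect(q)])
    return cs
hsv=cv2.cvtColor(T,cv2.COLOR_BGR2HSV)
m=np.zeros(T.shape[:2],np.uint8);m[165:235,262:372]=(hsv[165:235,262:372,2]<75)*255
m=cv2.morphologyEx(m,cv2.MORPH_CLOSE,np.ones((15,15)));blobs(m,"rack")
for im,n,(x,y,w,h) in((T,"top",(262,165,110,70)),(S,"side",(205,180,60,90)),(T,"topsock",(135,145,65,70)),(S,"sidesock",(235,140,55,45))):
    g=im[y:y+h,x:x+w]; m=np.zeros(im.shape[:2],np.uint8)
    hs=cv2.cvtColor(g,cv2.COLOR_BGR2HSV)
    m[y:y+h,x:x+w]=((hs[...,2]>165)&(hs[...,1]<45))*255; blobs(m,n,15)
```

```text
rack 2917.0 [array([316.6, 200. ]), array([33.5, 91.6]), np.float64(73.3)]
top 34.0 [array([268.2, 228. ]), array([11.4,  4.1]), np.float64(71.6)]
top 64.5 [array([295.5, 206.5]), array([9., 9.]), np.float64(90.0)]
side 146.5 [array([230.1, 196.6]), array([11.9, 22.5]), np.float64(68.2)]
topsock 964.5 [array([161.3, 181. ]), array([32.1, 35.8]), np.float64(21.8)]
sidesock 311.0 [array([262.5, 154. ]), array([34.1, 13.2]), np.float64(8.1)]
```

View pics/crop1.png

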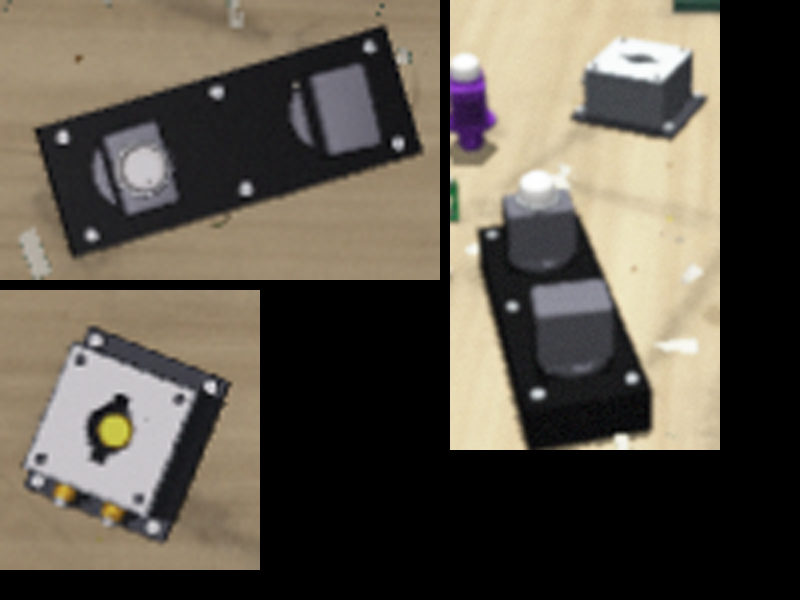

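The crop confirms it: the grey fitting with the white dome is at top-view native pixel (295.5,206.5). The flat-topped one on its right at (346,192) is the blank. The socket notches run from about (165,172) to (159,187). Next I triangulate.

Run:
```python
from h import *
T=cv2.imread("pics/top0.png");S=cv2.imread("pics/side0.png")
def quad(im,x,y,w,h,v):
    hs=cv2.cvtColor(im[y:y+h,x:x+w],cv2.COLOR_BGR2HSV)
    m=((hs[...,2]>v)&(hs[...,1]<45)).astype(np.uint8)*255
    m=cv2.morphologyEx(m,cv2.MORPH_OPEN,np.ones((5,5)))
    c=max(cv2.findContours(m,0,1)[0],key=cv2.contourArea); c=cv2.convexHull(c)
    q=cv2.approxPolyN(c,4)[0] if hasattr(cv2,"approxPolyN") else cv2.approxPolyDP(c,4,True)[:,0]
    return np.array(q,float).reshape(-1,2)+[x,y]
qt=quad(T,135,145,65,70,150); qs=quad(S,235,140,55,45,150)
print(qt.tolist(),qs.tolist())
c=lambda p,o,k,d:(np.array(p,float)-o)/k+d
tp=[c(p,(0,290),4,(135,145)) for p in((75,345),(195,388),(145,515),(25,468))]
sp=[c(p,(450,0),3,(200,135)) for p in((692,52),(663,80),(586,72),(613,38))]
for a,b in zip(tp,sp): print("sock corner",tri("top",a,"side",b),plane("top",a,50))
P=np.array([plane("top",a,50) for a in tp]);print("centre",P.mean(0),[np.linalg.norm(P[i]-P[i-1]) for i in range(4)])
d=(P[0]-P[3])+(P[1]-P[2]);print("x-axis deg",np.degrees(np.arctan2(d[1],d[0])))
n=[plane("top",c(p,(0,290),4,(135,145)),50) for p in((122,398),(97,462))];dd=n[0]-n[1];print("notch",np.mean(n,0),np.linalg.norm(dd),np.degrees(np.arctan2(dd[1],dd[0])))
print("lens",tri("top",(295.5,206.5),"side",(229.3,197.3)),plane("top",(295.5,206.5),84))
B=np.array([plane("top",c(p,(0,0),4,(260,165)),71) for p in((104,138),(155,122),(177,200),(126,215))])
print("block",B.mean(0),[np.linalg.norm(B[i]-B[i-1]) for i in range(4)]);d=(B[0]-B[3])+(B[1]-B[2]);print(np.degrees(np.arctan2(d[1],d[0])))
R=np.array([plane("top",c(p,(0,0),4,(260,165)),30) for p in((37,128),(386,27),(421,152),(75,257))])
print("rack",R.mean(0),[np.linalg.norm(R[i]-R[i-1]) for i in range(4)]);d=(R[0]-R[3])+(R[1]-R[2]);an=np.arctan2(d[1],d[0]);print(np.degrees(an))
print("slot +y",R.mean(0)[:2]+55*np.array([-np.sin(an),np.cos(an)]))
print("tri rack near-left",tri("top",c((421,152),(0,0),4,(260,165)),"side",c((528,447-30),(450,0),3,(200,135))))
```

```text
[[183.0, 170.0], [170.0, 200.0], [141.0, 188.0], [153.0, 158.0]] [[284.0, 148.0], [270.0, 162.0], [244.0, 158.0], [254.0, 148.0]]
sock corner (array([593.43619468, 194.67214839,  46.4535075 ]), np.float64(3.971284321331175)) [591.06953976 193.70261721  50.        ]
sock corner (array([571.70908882, 130.23903946,  49.1985183 ]), np.float64(2.565868657816199)) [570.36034465 129.99361402  50.        ]
sock corner (array([505.40743107, 154.98250552,  43.6915382 ]), np.float64(3.4353207274908004)) [503.65556399 153.64384278  50.        ]
sock corner (array([525.63537449, 217.58528567,  48.8399561 ]), np.float64(1.153086251503216)) [526.17047421 217.36866821  50.        ]
centre [547.81398065 173.67718556  50.        ] [np.float64(69.07945193211171), np.float64(66.99035639364635), np.float64(70.77330770464496), np.float64(67.58531319266744)]
x-axis deg -19.775322092648928
notch [547.23355152 173.80905783  50.        ] 35.67611865046729 -19.30436727015023
lens (array([ 501.28554021, -100.96878644,   79.39026839]), np.float64(2.3198598490128544)) [ 500.12191871 -100.62907399   84.        ]
block [ 498.76260616 -101.37457749   71.        ] [np.float64(40.58489389474769), np.float64(27.25608460557118), np.float64(41.14079646686121), np.float64(27.086279758950226)]
17.40313166478008
rack [ 515.12563951 -154.19853844   30.        ] [np.float64(71.25911789348133), np.float64(195.8938543799104), np.float64(69.77337649324791), np.float64(194.69893081919534)]
17.533268207439285
slot +y [ 498.5563662  -101.75371809]
tri rack near-left (array([ 513.76442998, -258.38726666,   25.02647277]), np.float64(3.6788918001539))
```

```bash
cat >> h.py <<'E'
from scipy.spatial.transform import Rotation as Ro
def goto(xyz,yaw=None):
    s=telemetry.sense();w,x,y,z=s["ee_rot"];R=Ro.from_quat([x,y,z,w]).as_matrix()
    print("t",s["time_s"],"pos",s["eef_pos"].round(1),"tilt",np.degrees(np.arccos(-R[2,2])).round(2),"F",s["force"].round(1),"grip",s["grip_width"],s["grip_force"],"j6",s["joints"][5])
    print("tool shift units",(R.T@(np.array(xyz)-s["eef_pos"])/200).round(3))
    if yaw is not None:
        rt=Ro.from_matrix(np.c_[[np.cos(yaw:=np.radians(yaw)),np.sin(yaw),0],[np.sin(yaw),-np.cos(yaw),0],[0,0,-1.]])
        print("rotvec units",(Ro.from_matrix(R).inv()*rt).as_rotvec()/(np.pi/2), "cur yaw",np.degrees(np.arctan2(R[1,0],R[0,0])))
E
python3 -c "
from h import *
goto((499.5,-101,150),197.4)"
```

```text
t 0.1 pos [ 214.9 -478.8  230.8] tilt 0.06 F [-0.5  0.4 -0.3] grip 0.9975590448468743 0.0 j6 -0.2234126831798205
tool shift units [ 2.072 -1.14   0.406]
rotvec units [ 1.73695620e-04 -1.05752749e-03 -1.92479986e+00] cur yaw 24.167978949186406
```

servo_tool([
  [[0.173,-0.095,0.034],[0,0,0],1],
  [[0.173,-0.095,0.034],[0,0,0],1],
  [[0.173,-0.095,0.034],[0,0,0],1],
  [[0.173,-0.095,0.034],[0,0,0],1],
  [[0.173,-0.095,0.034],[0,0,0],1],
  [[0.173,-0.095,0.034],[0,0,0],1],
  [[0.173,-0.095,0.034],[0,0,0],1],
  [[0.173,-0.095,0.034],[0,0,0],1],
])

```text
time_s: 0.9
eef_pos: [405.9, -225.5, 176.5]
ee_rot: [-0.0, 0.978, 0.209, -0.0]
force: [0.8, -0.7, -0.5]
grip_width: 0.999
grip_force: 0.0
```

servo_tool([
  [[0.173,-0.095,0.034],[0,0,0],1],
  [[0.173,-0.095,0.034],[0,0,0],1],
  [[0.173,-0.095,0.034],[0,0,0],1],
  [[0.173,-0.095,0.034],[0,0,0],1],
  [[0,0,0],[0,0,-0.09],1],
  [[0,0,0],[0,0,-0.09],1],
  [[0,0,0],[0,0,-0.09],1],
  [[0,0,0],[0,0,-0.09],1],
])

```text
time_s: 1.7
eef_pos: [500.2, -100.8, 149.3]
ee_rot: [-0.0, 0.879, 0.477, -0.0]
force: [-0.4, -0.3, 0.1]
grip_width: 0.999
grip_force: 0.0
```

servo_tool([
  [[0,0,0],[0,0,-0.09],1],
  [[0,0,0],[0,0,-0.09],1],
  [[0,0,0],[0,0,-0.09],1],
  [[0,0,0],[0,0,-0.09],1],
  [[0,0,0],[0,0,-0.09],1],
  [[0,0,0],[0,0,-0.09],1],
  [[0,0,0],[0,0,-0.09],1],
  [[0,0,0],[0,0,-0.09],1],
])

```text
time_s: 2.5
eef_pos: [500.2, -100.9, 149.4]
ee_rot: [-0.0, 0.487, 0.873, -0.0]
force: [1.7, -0.5, 0.3]
grip_width: 1.001
grip_force: 0.0
```

servo_tool([
  [[0,0,0],[0,0,-0.09],1],
  [[0,0,0],[0,0,-0.09],1],
  [[0,0,0],[0,0,-0.09],1],
  [[0,0,0],[0,0,-0.09],1],
  [[0,0,0],[0,0,-0.09],1],
  [[0,0,0],[0,0,-0.09],1],
  [[0,0,0],[0,0,-0.09],1],
  [[0,0,0],[0,0,-0.09],1],
])

```text
time_s: 3.3
eef_pos: [500.2, -100.9, 149.4]
ee_rot: [-0.0, -0.057, 0.998, 0.0]
force: [-0.2, 0.4, 0.1]
grip_width: 0.997
grip_force: 0.0
```

```bash
python3 -c "
from h import *
goto((499.5,-101,39),197.4)"
```

```text
t 3.3 pos [ 500.2 -100.9  149.4] tilt 0.04 F [-0.2  0.4  0.1] grip 0.9965814572717169 0.0 j6 -2.113270739034571
tool shift units [ 0.003 -0.     0.552]
rotvec units [ 0.00029338 -0.00039132 -0.12111573] cur yaw -173.5004085479049
```

servo_tool([
  [[0,0,0.05],[0,0,-0.061],1],
  [[0,0,0.1],[0,0,-0.06],1],
  [[0,0,0.15],[0,0,0],1],
  [[0,0,0.15],[0,0,0],1],
  [[0,0,0.07],[0,0,0],1],
  [[0,0,0.03],[0,0,0],1],
  [[0,0,0],[0,0,0],1],
])

```text
time_s: 4.0
eef_pos: [500.2, -100.9, 39.3]
ee_rot: [-0.0, -0.148, 0.989, 0.0]
force: [0.5, -0.1, -0.6]
grip_width: 1.002
grip_force: 0.0
```

servo_tool([
  [[0,0,0],[0,0,0],0],
  [[0,0,0],[0,0,0],0],
  [[0,0,0],[0,0,0],0],
  [[0,0,0],[0,0,0],0],
  [[0,0,0],[0,0,0],0],
  [[0,0,0],[0,0,0],0],
  [[0,0,0],[0,0,0],0],
  [[0,0,0],[0,0,0],0],
], squeeze=80)

```text
time_s: 4.8
eef_pos: [500.8, -101.2, 40.4]
ee_rot: [0.001, -0.148, 0.989, -0.0]
force: [0.1, -0.7, 5.7]
grip_width: 0.337
grip_force: 79.4
```

servo_tool([
  [[0,0,-0.03],[0,0,0],0],
  [[0,0,-0.05],[0,0,0],0],
  [[0,0,-0.08],[0,0,0],0],
  [[0,0,-0.1],[0,0,0],0],
  [[0,0,-0.1],[0,0,0],0],
  [[0,0,-0.05],[0,0,0],0],
  [[0,0,0],[0,0,0],0],
])

```text
time_s: 5.5
eef_pos: [500.9, -101.2, 123.0]
ee_rot: [0.001, -0.148, 0.989, -0.001]
force: [-0.4, 0.3, -1.0]
grip_width: 0.335
grip_force: 78.9
```

```bash
python3 -c "
from h import *
goto((547.5,173.7,120),160.5)
S=optics.capture('side');T=optics.capture('top');cv2.imwrite('pics/s1.png',S);cv2.imwrite('pics/t1.png',T)
a=S[60:300,150:310];o=cv2.resize(a,None,fx=2.5,fy=2.5,interpolation=2)
cv2.imwrite('pics/lift.png',o)"
```

```text
t 5.5 pos [ 500.9 -101.2  123. ] tilt 0.15 F [-0.4  0.3 -1. ] grip 0.3350184223606348 78.85703444480896 j6 -2.297513636980424
tool shift units [-0.626  1.246  0.014]
rotvec units [-0.0006688   0.00156129  0.40624407] cur yaw -162.93791486507783
```

View pics/lift.png

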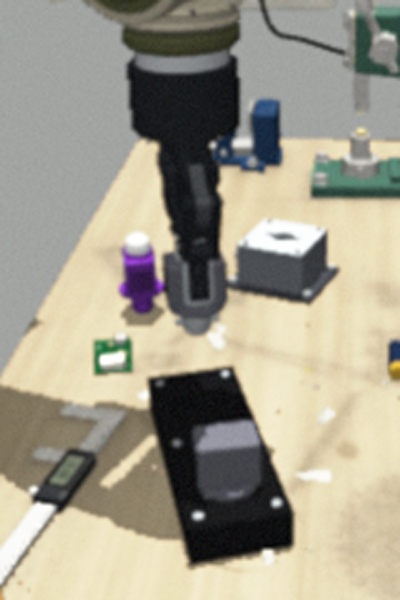

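The picture shows the lamp held in the gripper, with its stem at about (197,322) in the crop. The blank is still in the rack at (227,458).

servo_tool([
  [[-0.05,0.1,0],[0,0,0],0],
  [[-0.1,0.2,0],[0,0,0],0],
  [[-0.1,0.2,0],[0,0,0],0],
  [[-0.1,0.2,0],[0,0,0],0],
  [[-0.1,0.2,0],[0,0,0],0],
  [[-0.1,0.2,0],[0,0,0],0],
  [[-0.076,0.146,0],[0,0,0],0],
  [[0,0,0],[0,0,0.08],0],
])

```text
time_s: 6.4
eef_pos: [546.4, 177.5, 120.2]
ee_rot: [-0.001, -0.087, 0.996, 0.0]
force: [-0.5, -1.6, -1.2]
grip_width: 0.336
grip_force: 79.1
```

servo_tool([
  [[0,0,0],[0,0,0.085],0],
  [[0,0,0],[0,0,0.085],0],
  [[0,0,0],[0,0,0.085],0],
  [[0,0,0],[0,0,0.071],0],
  [[0,0,0.06],[0,0,0],0],
  [[0,0,0],[0,0,0],0],
  [[0,0,0],[0,0,0],0],
])

```text
time_s: 7.1
eef_pos: [546.6, 173.9, 108.7]
ee_rot: [-0.001, 0.168, 0.986, -0.0]
force: [-0.2, 0.8, -0.1]
grip_width: 0.337
grip_force: 79.0
```

```bash
python3 -c "
from h import *
goto((547.5,173.7,85),160.5)
S=optics.capture('side');T=optics.capture('top');cv2.imwrite('pics/s2.png',S);cv2.imwrite('pics/t2.png',T)
o=np.zeros((600,800,3),np.uint8)
o[:480,:400]=cv2.resize(S[100:196,222:302],None,fx=5,fy=5,interpolation=2)
o[:400,410:790]=cv2.resize(T[140:220,125:201],None,fx=5,fy=5,interpolation=2)
cv2.imwrite('pics/over.png',o)
for z in (84,):
  c=np.array([547.5,173.7])
  print(proj('side',[[547.5,173.7,50]]))"
```

```text
t 7.1 pos [546.6 173.9 108.7] tilt 0.11 F [-0.2  0.8 -0.1] grip 0.33727890223966916 79.03560161590576 j6 -1.1290863258311428
tool shift units [-0.005  0.001  0.118]
rotvec units [-0.00052462 -0.00107562  0.00157959] cur yaw 160.64212374279566
[[261.73618915 154.07830334]]
```

View pics/over.png

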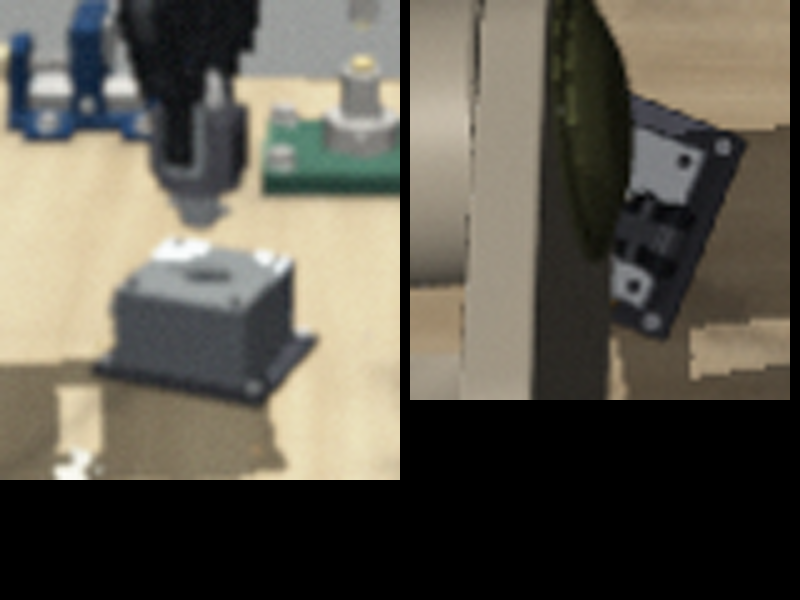

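The side view shows the stem tip at about (201,226) in the crop, just above the keyhole at (208,272). The top view is mostly hidden by the arm. I'll compare the two within the side picture.

```bash
python3 -c "
from h import *
print(proj('side',[[546.6,173.9,76],[546.6,173.9,98],[547.5,173.7,50],[498.8,-101.3,84]]), proj('side',[[549.5,173.7,50]]))
S0=cv2.imread('pics/side0.png');S=cv2.imread('pics/s2.png')
g=S0[140:170,235:290]; m=(cv2.cvtColor(g,6)<110).astype(np.uint8)
n,l,st,c=cv2.connectedComponentsWithStats(m[8:22,14:44]);print(st,c+[249,148])
o=np.zeros((600,800,3),np.uint8)
o[:500,:400]=cv2.resize(S[120:170,242:282],None,fx=10,fy=10,interpolation=2)
o[:500,400:]=cv2.resize(S0[120:170,242:282],None,fx=10,fy=10,interpolation=2)
cv2.imwrite('pics/z.png',o)
d=cv2.absdiff(S,S0).max(2);
for r in range(132,148): print(r,cv2.cvtColor(S,6)[r,250:276])
"
```

```text
[[261.32461253 144.58377542]
 [261.26857964 136.40523104]
 [261.73618915 154.07830334]
 [227.27368807 195.28794856]] [[262.51824992 154.09360298]]
[[  0   0  30  14 372]
 [ 13   6   3   1   3]
 [ 23   7   7   7  28]
 [  0  12  11   2  17]] [[263.03763441 153.8844086 ]
 [263.         154.        ]
 [276.         159.        ]
 [253.11764706 160.64705882]]
132 [203 161  99  66  64  54  40  34  32  33  60  95  93  74  69  64  64  61
  44  34  39 102 172 183 158 133]
133 [207 171 108  71  77  79  78  75  66  61  81 104  92  72  63  64  65  59
  44  30  63 125 177 183 148 127]
134 [212 188 133  81  76  86  98  95  87  94 104 105  86  68  62  62  63  58
  45  44  97 161 188 180 134 105]
135 [214 208 172 110  72  73  80  88  86  89  92  91  75  68  62  62  61  58
  44  58 121 174 192 177 120  73]
136 [217 215 201 143  82  65  68  71  69  70  72  72  67  66  64  63  63  61
  54  76 137 184 197 179 117  63]
137 [215 213 206 166 115  84  68  66  70  72  72  72  70  65  65  61  66  70
  76 112 163 189 192 180 113  61]
138 [213 213 207 189 165 125  93  81  75  77  73  73  71  72  68  73  94 114

[... 332 characters left out ...]

 191 204 203 203 203 202 203 204]
142 [213 211 209 208 204 203 195 157 120 106 108 111 107 104 101 103 130 154
 187 204 209 207 205 203 208 206]
143 [213 210 207 205 205 206 201 173 129 107 105 105 107 104 101 124 158 184
 202 208 209 207 205 209 207 209]
144 [211 209 209 207 205 207 205 191 149 118 114 110 112 107 123 166 199 208
 212 212 210 209 209 206 209 206]
145 [212 209 208 207 206 209 204 200 185 164 149 140 138 147 167 199 210 210
 212 212 211 208 209 210 211 211]
146 [212 209 211 207 206 212 213 208 205 202 192 182 179 187 198 209 213 213
 215 215 212 213 210 211 213 212]
147 [211 209 208 211 214 222 222 206 204 219 223 219 212 213 212 215 213 215
 215 214 211 211 210 210 212 212]
```

View pics/z.png

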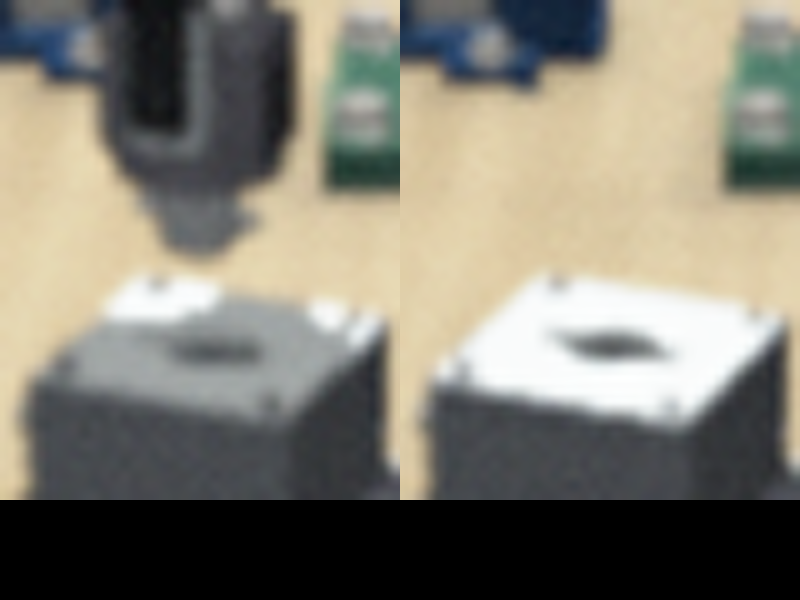

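Within the side picture, the stem axis is at u≈261.4 and the keyhole at u≈262.5, so the lamp must go about 2.5 mm in +x. In y they agree.

```bash
python3 -c "
from h import *
goto((549.1,173.8,79),160.5)"
```

```text
t 7.2 pos [547.  173.9 109.5] tilt 0.02 F [ 0.2 -0.2 -0.8] grip 0.338743640947846 79.0363347530365 j6 -1.1282099846453175
tool shift units [-0.01   0.003  0.153]
rotvec units [-7.09606235e-05 -1.88856874e-04  1.01225682e-03] cur yaw 160.59110216886293
```

servo_tool([
  [[-0.01,0.003,0],[0,0,0],0],
  [[0,0,0.05],[0,0,0],0],
  [[0,0,0.05],[0,0,0],0],
  [[0,0,0.03],[0,0,0],0],
  [[0,0,0.02],[0,0,0],0],
  [[0,0,0],[0,0,0],0],
])

```text
time_s: 7.8
eef_pos: [548.8, 173.9, 78.9]
ee_rot: [-0.001, 0.169, 0.986, -0.0]
force: [0.4, 0.3, -1.0]
grip_width: 0.34
grip_force: 79.0
```

servo_tool([
  [[0,0,0.01],[0,0,0],0],
  [[0,0,0.01],[0,0,0],0],
  [[0,0,0.01],[0,0,0],0],
  [[0,0,0],[0,0,0],0],
])

```text
time_s: 8.2
eef_pos: [549.0, 173.8, 73.5]
ee_rot: [-0.0, 0.169, 0.986, -0.0]
force: [-0.2, -0.0, 0.2]
grip_width: 0.338
grip_force: 79.0
```

servo_tool([
  [[0,0,0.01],[0,0,0],0],
  [[0,0,0.01],[0,0,0],0],
  [[0,0,0.01],[0,0,0],0],
  [[0,0,0],[0,0,0],0],
])

```text
time_s: 8.6
eef_pos: [549.1, 173.9, 67.8]
ee_rot: [0.0, 0.169, 0.986, 0.0]
force: [-1.3, 0.3, 2.7]
grip_width: 0.334
grip_force: 79.3
```

servo_tool([
  [[0,0,0.01],[0,0,0],0],
  [[0,0,0.01],[0,0,0],0],
  [[0,0,0],[0,0,0],0],
  [[0,0,0],[0,0,0],0],
])

```text
time_s: 9.0
eef_pos: [549.2, 173.9, 64.0]
ee_rot: [0.0, 0.169, 0.986, 0.0]
force: [-2.0, -0.7, 5.6]
grip_width: 0.338
grip_force: 79.7
```

servo_tool([
  [[0,0,0.01],[0,0,0],0],
  [[0,0,0.01],[0,0,0],0],
  [[0,0,0],[0,0,0],0],
  [[0,0,0],[0,0,0],0],
])

```text
time_s: 9.4
eef_pos: [549.2, 173.9, 60.4]
ee_rot: [0.0, 0.169, 0.986, 0.0]
force: [-3.3, -0.0, 8.2]
grip_width: 0.339
grip_force: 80.6
```

servo_tool([
  [[0,0,0.01],[0,0,0],0],
  [[0,0,0],[0,0,0],0],
  [[0,0,0],[0,0,0],0],
])

```text
time_s: 9.7
eef_pos: [549.3, 173.9, 60.4]
ee_rot: [0.001, 0.169, 0.986, -0.0]
force: [-11.3, -3.0, 26.7]
grip_width: 0.34
grip_force: 82.7
```

servo_tool([
  [[0.004,0,-0.002],[0,0,0],0],
  [[0,0,0],[0,0,0.04],0],
  [[0,0,0],[0,0,0.06],0],
  [[0,0,0],[0,0,0.06],0],
  [[0,0,0],[0,0,0],0],
])

```text
time_s: 10.2
eef_pos: [550.2, 174.1, 60.4]
ee_rot: [0.003, 0.293, 0.956, 0.001]
force: [-0.6, -0.8, 17.0]
grip_width: 0.338
grip_force: 81.4
```

```bash
python3 -c "
from h import *
goto((549,173.8,60.4),70.5);print(telemetry.sense()['wrist_torque'])"
```

```text
t 10.2 pos [550.2 174.1  60.4] tilt 0.32 F [-0.6 -0.8 17. ] grip 0.3382943197773927 81.41032934188843 j6 -0.8728309855530645
tool shift units [ 0.004 -0.005  0.   ]
rotvec units [0.00364323 0.00106316 0.83850836] cur yaw 145.96553881655635
[-0.27435647  0.22689747 -0.10363086]
```

servo_tool([
  [[0,0,0],[0,0,0.07],0],
  [[0,0,0],[0,0,0.07],0],
  [[0,0,0],[0,0,0.07],0],
  [[0,0,0],[0,0,0.07],0],
  [[0,0,0],[0,0,0.07],0],
  [[0,0,0],[0,0,0],0],
])

```text
time_s: 10.8
eef_pos: [550.4, 174.0, 60.4]
ee_rot: [0.003, 0.541, 0.841, 0.002]
force: [-0.5, -1.1, 16.7]
grip_width: 0.34
grip_force: 81.3
```

servo_tool([
  [[0,0,0],[0,0,0.07],0],
  [[0,0,0],[0,0,0.07],0],
  [[0,0,0],[0,0,0.07],0],
  [[0,0,0],[0,0,0.07],0],
  [[0,0,0],[0,0,0.07],0],
  [[0,0,0],[0,0,0],0],
])

```text
time_s: 11.4
eef_pos: [550.4, 174.0, 60.5]
ee_rot: [0.002, 0.749, 0.662, 0.002]
force: [0.7, -1.5, 16.6]
grip_width: 0.341
grip_force: 81.3
```

```bash
python3 -c "
from h import *
goto((549,173.8,60.4),70.5);print(telemetry.sense()['wrist_torque'])"
```

```text
t 11.4 pos [550.4 174.   60.5] tilt 0.34 F [ 0.7 -1.5 16.6] grip 0.3410461418536375 81.33484125137329 j6 0.22724815162432202
tool shift units [-0.002 -0.007  0.   ]
rotvec units [ 0.00368157 -0.00092133  0.13814691] cur yaw 82.9333953381933
[-0.32648873  0.14238521  0.02702089]
```

servo_tool([
  [[0,0,0],[0,0,0.06],0],
  [[0,0,0],[0,0,0.06],0],
  [[0,0,0],[0,0,0.02],0],
  [[0,0,0],[0,0,0],0],
  [[0,0,0],[0,0,0],0],
])

```text
time_s: 11.9
eef_pos: [550.3, 174.0, 60.4]
ee_rot: [0.002, 0.817, 0.577, 0.002]
force: [0.1, -2.1, 15.1]
grip_width: 0.338
grip_force: 81.3
```

```bash
python3 -c "
from h import *
goto((549,173.8,60.4),70.5);print(telemetry.sense()['wrist_torque'])"
```

```text
t 11.9 pos [550.3 174.   60.4] tilt 0.34 F [ 0.1 -2.1 15.1] grip 0.33805261676272036 81.3399875164032 j6 0.44409708801907566
tool shift units [-0.003 -0.006  0.   ]
rotvec units [ 3.50812976e-03 -1.27508480e-03  8.57546799e-05] cur yaw 70.50803408143143
[-0.37036754  0.11767768 -0.08336375]
```

servo_tool([
  [[0,0,0],[0,0,0.02],0],
  [[0,0,0.001],[0,0,0.02],0],
  [[0,0,0],[0,0,0],0],
  [[0,0,0],[0,0,0],0],
])

```text
time_s: 12.3
eef_pos: [550.1, 174.1, 60.4]
ee_rot: [0.001, 0.834, 0.551, 0.002]
force: [-1.5, -1.2, 18.5]
grip_width: 0.339
grip_force: 81.7
```

```bash
python3 -c "
from h import *
goto((549,173.8,60.4),70.5);print(telemetry.sense()['wrist_torque'])"
```

```text
t 12.3 pos [550.1 174.1  60.4] tilt 0.3 F [-1.5 -1.2 18.5] grip 0.3386264223574741 81.6930627822876 j6 0.5066059314550875
tool shift units [-0.004 -0.004  0.   ]
rotvec units [ 0.00312182 -0.00127917 -0.03957024] cur yaw 66.93896964244675
[-0.2675217   0.55459208  0.09977873]
```

servo_tool([
  [[0,0,0],[0,0,0.02],0],
  [[0,0,0],[0,0,0],0],
  [[0,0,0],[0,0,0],0],
])

```text
time_s: 12.6
eef_pos: [550.1, 174.1, 60.4]
ee_rot: [0.002, 0.842, 0.539, 0.002]
force: [-1.7, -1.8, 19.3]
grip_width: 0.337
grip_force: 81.7
```

```bash
python3 -c "
from h import *
goto((549,173.8,60.4),70.5);print(telemetry.sense()['wrist_torque'])
S=optics.capture('side');cv2.imwrite('pics/s3.png',S)
o=cv2.resize(S[90:190,222:302],None,fx=6,fy=6,interpolation=2)
cv2.imwrite('pics/fin.png',o)"
```

```text
t 12.6 pos [550.1 174.1  60.4] tilt 0.3 F [-1.7 -1.8 19.3] grip 0.3370448533786083 81.73537731170654 j6 0.5372921086250303
tool shift units [-0.004 -0.004  0.   ]
rotvec units [ 0.00317684 -0.00116202 -0.0589064 ] cur yaw 65.19870006388595
[-0.24307107  0.52650975  0.53495263]
```

View pics/fin.png

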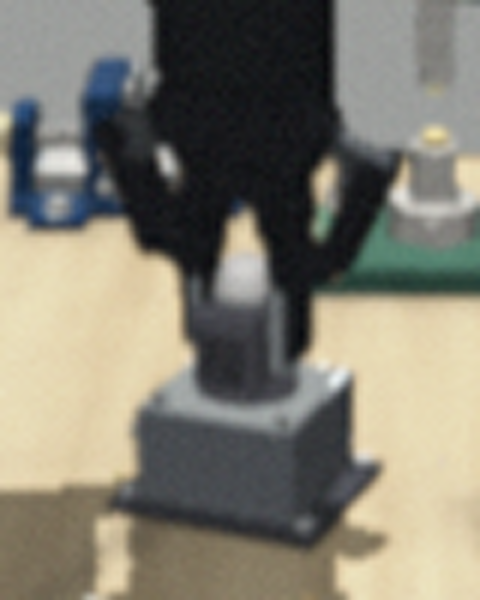

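The picture shows the flange flat on the socket top at about (245,390), with the lamp still gripped. The turning moment has begun to rise, so I'll confirm the stop with a firmer grip and one small step.

servo_tool([
  [[0,0,0],[0,0,0],0],
  [[0,0,0.001],[0,0,0.01],0],
  [[0,0,0],[0,0,0],0],
  [[0,0,0],[0,0,0],0],
], squeeze=110)

```text
time_s: 13.05
eef_pos: [550.1, 174.1, 60.4]
ee_rot: [0.002, 0.846, 0.532, 0.002]
force: [-1.9, -2.8, 20.5]
grip_width: 0.336
grip_force: 108.2
```

```bash
python3 -c "
from h import *
goto((549,173.8,60.4),70.5);print(telemetry.sense()['wrist_torque'])"
```

```text
t 13.05 pos [550.1 174.1  60.4] tilt 0.31 F [-1.9 -2.8 20.5] grip 0.33645481800736754 108.18437576293945 j6 0.55247020891812
tool shift units [-0.004 -0.004  0.   ]
rotvec units [ 0.00324675 -0.00108124 -0.06843958] cur yaw 64.34070466997588
[-0.20661324  0.73482188  0.90806397]
```

```bash
python3 -c "
from h import *
print(ctrl.finish_job())"
```

```text
the job is handed in; nothing more can be done
None
```

The lamp is in the socket, turned clockwise to the stop and still gripped and held down flat (about 20 N); the blank and loose items were left alone, and I handed the job in at about 13 s.

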